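# Lift a wet-coated bearing housing on a rod and hang it on the drying stand

## Task

The grey bearing housing in its nest has a wet coating, so the gripper must not touch it. Take the handled steel rod from its rest by the handle and feel its nose gently into the bore in the metal shield of the housing's sliding block, which may stand higher or lower than the middle, and push it through until the rod's collar rests against the shield; never push hard. Then lift the housing on the rod and lay the rod in the two notches of the drying stand, with the handle sticking out to the right, so that the housing hangs free between the uprights; leave the tape roll, cup, jar and small mould where they are.

Things in the scene. Friction and masses are not known exactly. Their poses are not given: they have to be found in the camera images.
- rod_handle (a point): Centre of the rod's wooden handle, half-way up: a block 60 mm long (x), 22 mm wide (y), 30 mm high, gripped from above across its 22 mm. x runs along the rod to its nose, z up. From here along x: handle to 30 mm, neck 12 mm thick to 48, collar 30 mm across from 48 to 54, steel rod 12 mm thick to 134. Whole rod 90 g.
- rod: The rod as a whole, origin and axes as rod_handle.
- rod_neck (a point): Point on the rod's axis in the middle of the neck, 39 mm from the handle's centre.
- rod_far (a point): Point on the rod's axis 118 mm from the handle's centre.
- rod_nose (a point): End of the rod on its axis, 134 mm from the handle's centre; blunt, flat end 10 mm across with a 1 mm chamfer.
- rest: Fixed plywood rest of the rod, axes like the rod's, origin on the worktop below the handle's centre. The rod lies level in it, axis 55 mm above the worktop: handle on a pedestal 16 mm wide and 40 mm high, rod in an open-topped fork (56 mm wide, 75 mm high) 95 to 105 mm from the origin. The rod lifts straight up.
- housing_mid (a point): Middle of the housing's window and depth, 64 mm above its underside. x runs along the bore from front to back, z up; the frame spans x = -22 to +22 mm. In the window a block slides up and down; on its front it carries a flat metal shield, 40 wide and 76 mm high, front face at x = -27 mm, with the bore in its middle. With the collar on the shield the nose is at x = +53 mm.
- housing: Grey frame, origin under its centre, axes as housing_mid: foot 104 wide (y), 31 high; 84 wide above, 44 deep, 109 high; 0.17 kg with block (frame 0.8 to 1.2 times), weight low. The bore (14 mm in the 5 mm shield, 16 mm in the 40 mm block behind) runs along x at y = 0; its height, -14 to +14 mm from housing_mid, is not reported: feel or see it. About 8 N shifts the block.
- housing_foot (a point): Centre of the housing's underside, 64 mm below housing_mid. How the nose enters: if it meets the shield within about 2 mm of the bore's axis the chamfer guides it in; farther off it stops on the shield's flat face, 27 mm before housing_mid.
- nest: Fixed plywood nest, origin on the worktop under its middle, axes like the housing's. The housing stands on its 10 mm board between side cheeks 32 mm high (1.5 mm play) and slides back 1 to 4 mm onto a sprung back plate (100 mm high, 2 N per mm, hard stop after 8 mm). The plate's 34 mm slot, open at the top, lets the rod pass and lift out. Open in front and above.
- stand_near (a point): Right-hand notch of the fixed plywood stand: where the axis of the laid rod's neck belongs, 115 mm above the worktop, mid-thickness of the 10 mm upright. x runs to the left-hand (far) notch, z up. Notches are 15 mm wide, open at the top, with flared mouths 30 mm wide; the uprights are 60 mm wide and end 24 mm above the laid axis; base board 125 x 110 x 10 mm.
- stand_far (a point): The same point in the left-hand upright, 79 mm from stand_near in x; the rod rests here at 118 mm from its handle's centre, the nose 16 mm beyond.
- tape: Masking tape roll lying flat, 105 mm across, 19 mm high, origin under its centre. Bystander.
- cup: Mixing cup, 78 x 82 x 77 mm, origin under its centre. Bystander.
- jar: Pigment jar with dark lid, 61 mm across, 64 mm high, origin under its centre. Bystander.
- soft_mould: Small silicone mould, 44 x 57 x 27 mm, origin under its centre. Bystander.
There are look-alikes about, which are no part of the job. There is more than one size of the rod; the job needs the larger.

How it is judged:
By the outcome, as a careful person would: the job done as asked, in the order asked, and still so for the second after the job is handed in, with the robot touching nothing.
It also fails if it takes over 64 s, if anything falls off the work surface, if the arm or the gripper's body presses on something with over 40 N, if the wrist force passes 120 N, or if a joint passes its speed limit or range.

## Robot

A 6-joint arm with a two-finger parallel gripper is mounted at the origin on a cart in front of the work surface, level with it; the furniture and walls round the work are solid. World frame = base frame: x ahead of the robot, y to its left, z up, the work surface at z = 0. Lengths are in m, angles in rad, forces in N, time in s.
With the tool pointing down it reaches from about 0.2 to 0.875 m from the base axis. Payload 3.4 kg.
Tool frame: the origin (TCP) lies on the mounting face of the last link; the fingertips stand 199 mm ahead of it and the grasp point (between the pads) lies 180 mm ahead of it (robot.tip_extent is the distance from the TCP to the fingertips, in m); y points along the fingers, z is the direction in which the jaws open and shut, and the axes are right-handed (so a half turn about y gives the same grasp; the last joint's range is limited). The gripper opens to 94 mm and grips with 3 to 60 N. Pads are 16 mm wide; open, the fingers measure 119 mm over their backs; the gripper's body (75 mm by 177 mm) begins 78 mm behind the grasp point.
Start: joints at [-1.419, 0.276, 1.505, -0, 1.361, -0.121], TCP at [0.155, -0.554, 0.405] pointing down, gripper open.
Joint ranges: [-2.89, 2.89], [-0.75, 2.08], [0.22, 2.7], [-1.18, 4.32], [0.11, 2.71], [-2.7, 2.7]. Speed limits (rad/s): [2.57, 2.57, 3.14, 3.14, 3.14, 3.14].

## Interface

Orientations are given as a 3x3 rotation matrix whose columns are the frame's x, y, z axes.
In Python, from workcell import robot gives the robot as it stands.
- The arm moves only by the tool move_arm, never from a script. Its argument "commands" is text: rows parted by semicolons, each of 7 numbers parted by spaces: the shift along the tool's x, y, z in m, then the turn, a rotation vector about the tool's x, y, z in degrees, then the opening, from 0 (shut) to 1 (fully open). In form: x y z ax ay az grip; .... A call has 1 to 12 rows; each row shifts and turns the commanded pose from where the row before left it, along the tool's axes as they then stand; what a row does not reach is not made up. A row lasts 1/12 s, in which the tool goes at most 41.7 mm and 7.16 degrees, less where a joint would pass 70% of its speed; a pose out of reach is approached as far as the arm can. A call is refused whole if a number of a shift passes 0.0417 or a number of a turn 7.16, either way. A call with a gripper value outside its range is refused whole. The fingers move at their own pace and stop on an object; "squeeze" is the grip in N (left out, the last holds). Time passes only in rows, so rows that do not move let the fingers close. It gives the time, the measured TCP pose, the force and the opening at its end, in the units of the state.
- robot.get_state(): the state, without advancing time (a new reading comes with each control period).
- robot.grab_frame(name): name is "side" or "top" or "wrist"; returns (picture, depth): 480x640x3 uint8, red, green, blue; 480x640 float32, m along the optical axis (not along the pixel's ray), 0 where there is no reading.
- robot.camera_info(name): a dict with "fx", "fy", "cx", "cy" (pixels), "k1" (the pictures are not rectified: a ray, as slopes to the right and down, at radius r is drawn at 1 + k1 r^2 times it, then the intrinsics apply), "R" (3x3) and "t" (3): a world point X has camera coordinates R X + t. Camera axes: x right, y down, z forward; pixel columns grow to the right and rows downward; lengths in m; the calibration is good to about 2 mm. A picture is of the moment at which its call begins: read the wrist's pose just before it. camera_info takes no time and is no camera call; for the wrist camera it gives the pose at the moment of the call.
- robot.close_job(): hands the job in, once; it reports no verdict.
The state is a dict: "t": time; "qpos": joint angles; "qd": joint speeds; "tau": joint torques, N m; "position": TCP position; "eef_rot": TCP orientation; "contact_force": force on the tool from outside, world axes, zero at the start; "torque": the same for the moment, N m; "grip_width": finger opening in m.
Only numpy, scipy, OpenCV 4.12 (cv2) and the standard library are available. Lean on these libraries where they do the work, as an engineer would, in place of code of your own. Each camera call takes 0.05 s, during which the arm holds its last target. There are 200 camera calls.

## Working session

There is one attempt and no reset: what is moved stays moved. The work goes in short steps, Python scripts to look and compute and a tool call to move; the robot and the scene stay as the last step left them, time stands still between calls to the robot, and variables do not carry over. Pictures are saved under pics/ and viewed, about 8 in all and at most 12, crops included, and the job is handed in when it is done.

Besides the shell and the picture viewer there is one more tool, called after "Call:" in YAML: its name, and indented under it one key for each argument. move_arm: Moves the arm, as the interface text tells. Its arguments: {"type":"object","properties":{"commands":{"type":"string"},"squeeze":{"type":"number"}},"required":["commands"]}

```bash
mkdir -p pics; ls; cat > h.py <<'E'
import numpy as np, cv2
from workcell import robot
def grab(n,save=None):
    i=robot.camera_info(n); p,d=robot.grab_frame(n)
    np.savez(f'{n}.npz',p=p,d=d,**{k:np.array(v) for k,v in i.items() if k in('fx','fy','cx','cy','k1','R','t')})
    if save: cv2.imwrite(save,p[:,:,::-1])
    return p,d,i
def load(n):
    z=np.load(f'{n}.npz'); return z['p'],z['d'],z
def rays(i,uv):
    uv=np.atleast_2d(np.asarray(uv,float)); k=float(i['k1'])
    q=np.c_[(uv[:,0]-i['cx'])/i['fx'],(uv[:,1]-i['cy'])/i['fy']]; s=q.copy()
    for _ in range(20): s=q/(1+k*(s**2).sum(1,keepdims=True))
    return np.c_[s,np.ones(len(s))]
def pts(i,uv,depth):   # depth per pixel -> world
    R=np.array(i['R']);t=np.array(i['t'])
    return (rays(i,uv)*np.asarray(depth).reshape(-1,1)-t)@R
def onplane(i,uv,z):
    R=np.array(i['R']);t=np.array(i['t']); c=-R.T@t; r=rays(i,uv)@R
    return c+r*((z-c[2])/r[:,2:3])
def proj(i,X):
    X=np.atleast_2d(X); c=X@np.array(i['R']).T+np.array(i['t']); s=c[:,:2]/c[:,2:]
    s=s*(1+float(i['k1'])*(s**2).sum(1,keepdims=True))
    return np.c_[s[:,0]*i['fx']+i['cx'],s[:,1]*i['fy']+i['cy']]
E
python3 - <<'E'
from h import *
for n in('side','top','wrist'):
    p,d,i=grab(n,f'pics/{n}0.png'); print(n,{k:np.round(v,3).tolist() for k,v in i.items()},(d>0).mean())
s=robot.get_state(); print(s)
E
```

```text
pics
side {'fx': 542.572, 'fy': 542.572, 'cx': 320.553, 'cy': 243.015, 'k1': -0.036, 'R': [[0.925, -0.381, -0.002], [-0.16, -0.383, -0.91], [0.346, 0.841, -0.415]], 't': [-0.572, 0.124, 1.294]} 0.938720703125
top {'fx': 576.373, 'fy': 576.373, 'cx': 312.691, 'cy': 239.124, 'k1': -0.134, 'R': [[0.045, -0.999, 0.003], [-0.97, -0.045, -0.239], [0.239, 0.008, -0.971]], 't': [-0.182, 0.542, 1.127]} 0.9937369791666667
wrist {'fx': 337.676, 'fy': 337.676, 'cx': 319.437, 'cy': 234.022, 'k1': -0.013, 'R': [[0.27, -0.963, -0.002], [-0.925, -0.26, 0.277], [-0.267, -0.073, -0.961]], 't': [-0.573, -0.03, 0.393]} 0.9959505208333334
{'t': 0.15, 'qpos': array([-1.41901381e+00,  2.76468546e-01,  1.50576882e+00,  2.17466805e-05,
        1.36070813e+00, -1.20968497e-01]), 'qd': array([ 0.00012505, -0.00162237, -0.00353596, -0.00015708,  0.00015558,
        0.00016324]), 'tau': array([-6.42403356e-04, -4.04927337e+01, -2.37432539e+01,  6.99329562e-02,
        3.15457780e-02, -8.97269092e-05]), 'position': array([ 0.15489168, -0.5536153 ,  0.40402183]), 'eef_rot': array([[-9.63034712e-01, -1.83526230e-04,  2.69377262e-01],
       [-2.69377262e-01,  1.34050434e-03, -9.63033797e-01],
       [-1.84359426e-04, -9.99999085e-01, -1.34039000e-03]]), 'contact_force': array([-0.34423082,  0.26918486,  0.76517137]), 'torque': array([0.00889292, 0.00764655, 0.022501  ]), 'grip_width': 0.09400456114878292}
```

View pics/top0.png

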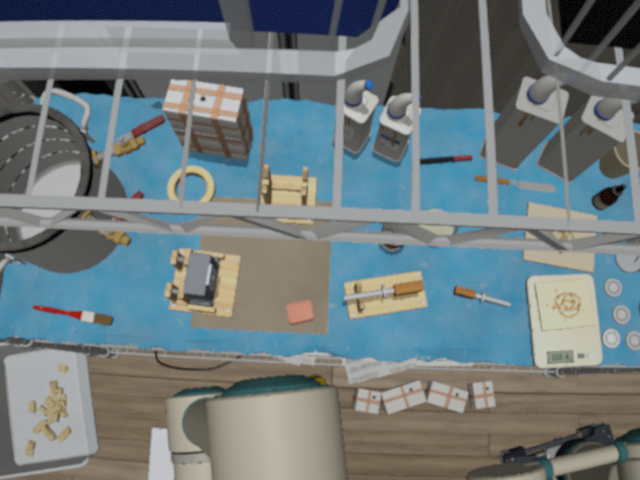

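View pics/side0.png

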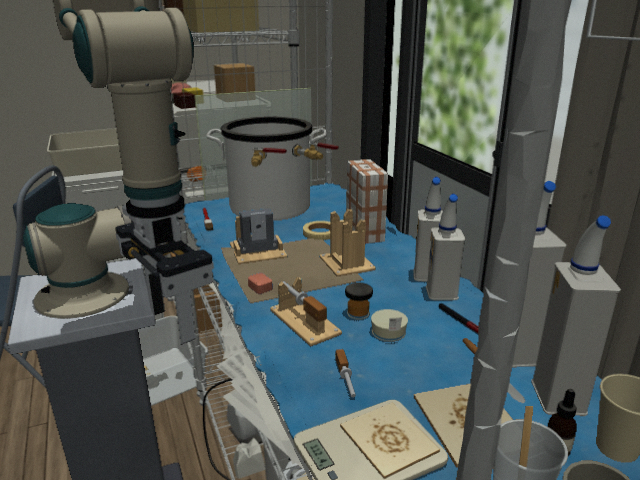

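Top view: the rod lies in its rest at about (385,292), nose to the left. The housing is in its nest at (203,280) with the back plate on the left, and the stand is at (290,190). The smaller look-alike rod lies at (482,297). Next I'll take an enlarged view and metric positions.

```bash
python3 - <<'E'
from h import *
p,d,i=load('top')
v,u=np.mgrid[0:480,0:640]; uv=np.c_[u.ravel(),v.ravel()]
X=pts(i,uv,d.ravel()).reshape(480,640,3); np.save('topX.npy',X)
for n,(u0,v0) in dict(tape=(190,170),jar=(392,240),mould=(300,312),rackbar=(320,222),rack2=(415,100),rackthin=(263,110),box=(205,100),shield=(212,280),mat=(260,270),blue=(450,330)).items(): print(n,X[v0,u0].round(3))
hs=cv2.cvtColor(p,cv2.COLOR_RGB2HSV)
c1=cv2.resize(p[235:325,160:435],None,fx=2.9,fy=2.9,interpolation=cv2.INTER_CUBIC)
c2=cv2.resize(p[150:240,235:335],None,fx=3.2,fy=3.2,interpolation=cv2.INTER_CUBIC)
q,_,_=load('side'); c3=cv2.resize(q[195:345,220:420],None,fx=2.2,fy=2.2,interpolation=cv2.INTER_CUBIC)
W=np.zeros((600,800,3),np.uint8); W[:c1.shape[0],:c1.shape[1]]=c1[:,:800]; W[265:265+c2.shape[0],:c2.shape[1]]=c2; W[265:265+c3.shape[0],340:340+c3.shape[1]]=c3
cv2.imwrite('pics/c1.png',W[:,:,::-1])
for (a,b) in [(0.1,0.01),(0.1,0.03)]: pass
# heights grid around the rod and housing
print(hs[286:294:3,400:424:4].tolist())
E
```

```text
tape [0.707 0.125 0.021]
jar [ 0.319 -0.195  1.009]
mould [ 0.402 -0.137  0.031]
rackbar [ 0.606 -0.17  -0.001]
rack2 [ 0.363 -0.199  1.04 ]
rackthin [ 0.868 -0.027  0.006]
box [0.787 0.066 0.205]
shield [0.451 0.041 0.088]
mat [ 0.491 -0.046  0.006]
blue [ 0.381 -0.457  0.001]
[[[17, 152, 161], [15, 145, 163], [16, 150, 165], [16, 154, 166], [16, 148, 167], [17, 150, 167]], [[16, 150, 168], [16, 148, 169], [16, 149, 170], [16, 151, 169], [16, 152, 168], [16, 152, 154]], [[16, 153, 157], [16, 152, 151], [16, 151, 127], [15, 141, 110], [16, 116, 110], [26, 68, 179]]]
```

View pics/c1.png

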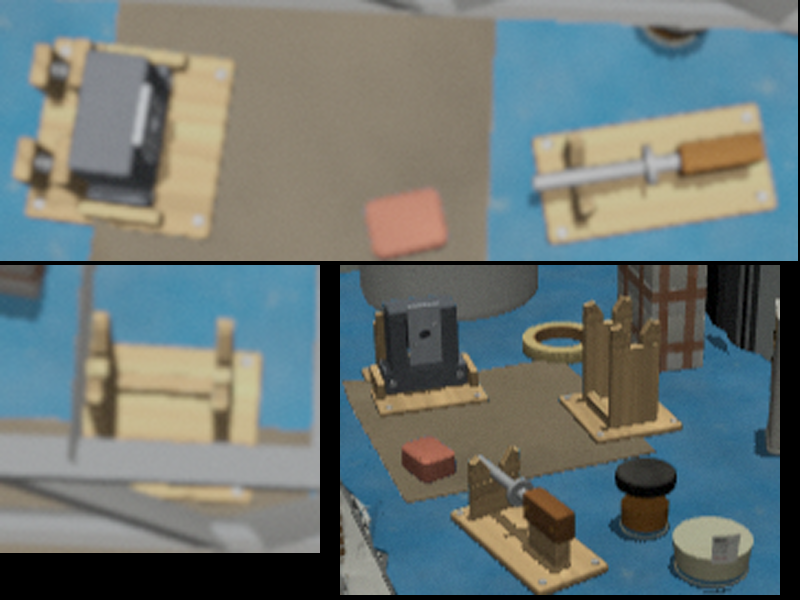

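The composite shows the shield's bore at side pixel about (259,226). The stand has its two notched uprights standing left and right. The rack bars are about 1 m up, clear of the work. Next come coarse poses.

```bash
python3 - <<'E'
from h import *
p,d,i=load('top'); X=np.load('topX.npy'); hs=cv2.cvtColor(p,cv2.COLOR_RGB2HSV)
def box(m,u0,u1,v0,v1):
    o=np.zeros_like(m); o[v0:v1,u0:u1]=m[v0:v1,u0:u1]; return o
def rect(P):
    r=cv2.minAreaRect(P[:,:2].astype(np.float32)*1000); return np.round(r[0],1),np.round(r[1],1),round(r[2],1)
H=X[:,:,2]
m=box((H>0.06)&(H<0.085)&(hs[:,:,1]>100),390,430,275,300); P=X[m]; print('handle',m.sum(),P.mean(0).round(4),rect(P))
m=box((H>0.045)&(H<0.075)&(hs[:,:,1]<90),340,392,280,305); P=X[m]; print('steel',m.sum(),P.mean(0).round(4),rect(P))
l=cv2.fitLine(P[:,:2].astype(np.float32),cv2.DIST_HUBER,0,1e-4,1e-4).ravel(); print(l, np.degrees(np.arctan2(l[1],l[0])))
m=box((H>0.108)&(H<0.135)&(hs[:,:,1]<90),170,235,240,315); P=X[m]; print('housing top',m.sum(),np.median(P,0).round(4),rect(P))
m=box((H>0.12)&(H<0.155),255,325,160,208); P=X[m]; print('stand tops',m.sum(),rect(P)); 
for s in (P[:,1]>P[:,1].mean(),P[:,1]<P[:,1].mean()): print(P[s].mean(0).round(4),rect(P[s]))
q,e,j=load('side')
print('bore side',pts(j,[[258.6,226.4]],[np.median(e[220:233,252:256])]).round(4))
w=robot.camera_info('wrist'); s=robot.get_state(); R=np.array(w['R']); c=-R.T@np.array(w['t'])
T=s['eef_rot']; print('cam in tool',(T.T@(c-s['position'])).round(4),'axes',(T.T@R.T).round(3).tolist())
E
```

```text
handle 292 [ 0.4583 -0.3552  0.0686] (array([ 458.7, -355.2]), array([21.1, 57.6]), 12.1)
steel 358 [ 0.4436 -0.275   0.0598] (array([ 442.1, -272.8]), array([97.5, 46.1]), 88.4)
[ 0.18214703 -0.9832713   0.44360477 -0.27495977] -79.50515
housing top 1017 [0.4568 0.0646 0.1179] (array([458.3,  64.3]), array([50.5, 83.6]), 85.2)
stand tops 244 (array([653.5, -94.4]), array([89.1, 60.4]), 88.9)
[ 0.6547 -0.0555  0.1303] (array([654.2, -55.3]), array([10. , 60.3]), 89.9)
[ 0.653  -0.1341  0.1309] (array([ 652.6, -133.9]), array([10.1, 60.1]), 88.6)
bore side [[0.4548 0.0343 0.0901]]
cam in tool [-0.0802  0.0195 -0.0006] axes [[-0.0, 0.961, 0.277], [0.0, -0.277, 0.961], [1.0, 0.0, -0.0]]
```

Every pose is known to a few millimetres. I'll turn the tool to the rod's direction (tool x opposite the nose), go above the handle, and check with the wrist camera.

Call:
move_arm:
  commands: "0 0 0 0 -7.1 0 1;0 0 0 0 -7.1 0 1;0 0 0 0 -7.1 0 1;0 0 0 0 -7.1 0 1;0 0 0 0 -7.1 0 1;0 0 0 0 -7.1 0 1;0 0 0 0 -7.1 0 1;0 0 0 0 -7.1 0 1;0 0 0 0 -7.1 0 1;0 0 0 0 -7.1 0 1;0 0 0 0 -7.1 0 1;0 0 0 0 -7.1 0 1"

```text
t: 1.15
position: [0.1549, -0.5537, 0.4043]
eef_rot: [[0.194, -0.0, 0.981], [-0.981, 0.001, 0.194], [-0.001, -1.0, 0.0]]
contact_force: [0.4, 0.8, 0.5]
grip_width: 0.0937
```

Call:
move_arm:
  commands: "-0.0115 0 0.028 0 0 0 1;-0.0115 0 0.028 0 0 0 1;-0.0115 0 0.028 0 0 0 1;-0.0115 0 0.028 0 0 0 1;-0.0115 0 0.028 0 0 0 1;-0.0115 0 0.028 0 0 0 1;-0.0115 0 0.028 0 0 0 1;-0.0115 0 0.028 0 0 0 1;-0.0115 0 0.028 0 0 0 1;-0.0115 0 0.028 0 0 0 1;-0.0115 0 0.028 0 0 0 1;-0.0115 0 0.028 0 0 0 1"

```text
t: 2.15
position: [0.4601, -0.354, 0.4044]
eef_rot: [[0.188, -0.0, 0.982], [-0.982, 0.0, 0.188], [-0.0, -1.0, -0.0]]
contact_force: [0.5, -0.6, 0.5]
grip_width: 0.0938
```

```bash
python3 - <<'E'
from h import *
s=robot.get_state(); p,d,i=grab('wrist','pics/w1.png'); print(s['t'],s['position'].round(4),s['eef_rot'].round(3).tolist())
v,u=np.mgrid[0:480,0:640]; X=pts(i,np.c_[u.ravel(),v.ravel()],d.ravel()).reshape(480,640,3); H=X[:,:,2]
hs=cv2.cvtColor(p,cv2.COLOR_RGB2HSV)
near=(np.hypot(X[:,:,0]-.45,X[:,:,1]+.3)<.13)
m=near&(H>.06)&(H<.085)&(hs[:,:,1]>100); P=X[m]; r=cv2.minAreaRect(P[:,:2].astype(np.float32)*1000); print('handle',m.sum(),np.median(P[:,2]),r)
m=near&(H>.05)&(H<.085)&(hs[:,:,1]<80); P=X[m]; print('steel',m.sum(),P.mean(0)); l=cv2.fitLine(P[:,:2].astype(np.float32),cv2.DIST_HUBER,0,1e-4,1e-4).ravel(); print(l,np.degrees(np.arctan2(l[1],l[0])))
E
```

```text
2.15 [ 0.4601 -0.354   0.4044] [[0.188, -0.0, 0.982], [-0.982, 0.0, 0.188], [-0.0, -1.0, -0.0]]
handle 1296 0.0704617288494418 ((514.2528686523438, -343.02838134765625), (138.96554565429688, 57.42103576660156), 12.806962966918945)
steel 3361 [ 0.50193157 -0.30280569  0.06232724]
[ 0.907031   -0.42106387  0.4973699  -0.29799584] -24.901772
```

View pics/w1.png

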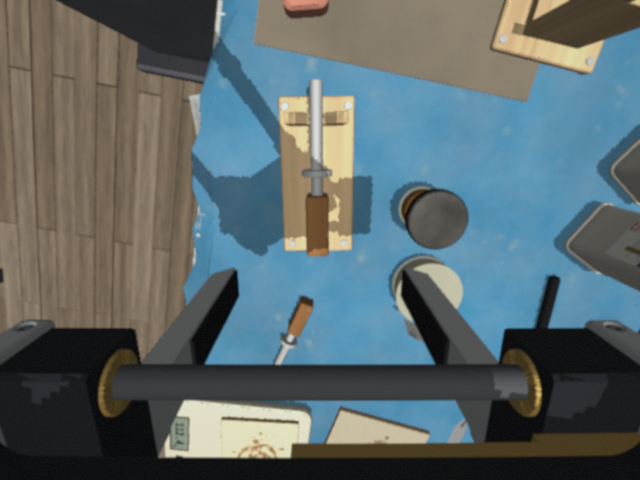

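The wrist view shows the handle at (317,225), the collar at (317,173) and the nose at (316,82). The jar at (435,218) is clear of the fingers. I'll restrict the mask to the rod.

```bash
python3 - <<'E'
from h import *
p,d,i=load('wrist'); hs=cv2.cvtColor(p,cv2.COLOR_RGB2HSV); g=np.zeros((480,640),bool)
b=g.copy(); b[185:262,295:340]=True
m=b&(hs[:,:,1]>140)&(hs[:,:,0]<20)&(hs[:,:,2]<150)
v,u=np.nonzero(m); P=onplane(i,np.c_[u,v],.070); r=cv2.minAreaRect(P[:,:2].astype(np.float32)*1000); print(m.sum(),r,P.mean(0))
b=g.copy(); b[85:165,300:332]=True; m=b&(hs[:,:,1]<60)&(p[:,:,2]>110)
v,u=np.nonzero(m); P=onplane(i,np.c_[u,v],.060); l=cv2.fitLine(P[:,:2].astype(np.float32),cv2.DIST_HUBER,0,1e-4,1e-4).ravel(); print(m.sum(),l,np.degrees(np.arctan2(l[1],l[0])))
# nose point, collar rows
for uv,z in (((316.5,80),.055),((317,173),.07)): print(onplane(i,[uv],z))
h=np.array([.459,-.355]); n=np.array([-l[1],l[0]]); print('axis offset of',h,(h-l[2:])@n)
E
```

```text
816 ((456.81878662109375, -354.3684997558594), (18.91301155090332, 57.613685607910156), 10.26252269744873) [ 0.45698489 -0.35326237  0.07      ]
1025 [ 0.19484435 -0.9808342   0.4388771  -0.26309317] -78.764366
[[ 0.43211225 -0.22605332  0.055     ]]
[[ 0.44783067 -0.30600805  0.07      ]]
axis offset of [ 0.459 -0.355] 0.0018296967503060014
```

Call:
move_arm:
  commands: "0.001 0.028 -0.0026 0 0 0 1;0 0.028 0 0 0 0 1;0 0.028 0 0 0 0 1;0 0.028 0 0 0 0 1;0 0.028 0 0 0 0 0.7;0 0.0294 0 0 0 0 0.5;0 0 0 0 0 0 0.35;0 0 0 0 0 0 0.3;0 0 0 0 0 0 0.3"
  squeeze: 50

```text
t: 2.95
position: [0.4571, -0.3571, 0.2364]
eef_rot: [[0.188, 0.001, 0.982], [-0.982, -0.001, 0.188], [0.001, -1.0, 0.001]]
contact_force: [0.1, -0.2, -0.1]
grip_width: 0.0643
```

Call:
move_arm:
  commands: "0 0 0 0 0 0 0.2;0 0 0 0 0 0 0.1;0 0 0 0 0 0 0;0 0 0 0 0 0 0;0 0 0 0 0 0 0;0 0 0 0 0 0 0"
  squeeze: 50

```text
t: 3.45
position: [0.4567, -0.3566, 0.2356]
eef_rot: [[0.188, 0.0, 0.982], [-0.982, -0.001, 0.188], [0.001, -1.0, 0.0]]
contact_force: [0.3, 0.2, -0.4]
grip_width: 0.0241
```

Call:
move_arm:
  commands: "0 0 0 0 0 0 0;0 0 0 0 0 0 0;0 0 0 0 0 0 0"

```text
t: 3.7
position: [0.4567, -0.3566, 0.2356]
eef_rot: [[0.188, 0.0, 0.982], [-0.982, -0.0, 0.188], [0.0, -1.0, 0.0]]
contact_force: [0.6, 0.5, 3.3]
grip_width: 0.0218
```

Call:
move_arm:
  commands: "0 -0.008 0 0 0 0 0;0 -0.02 0 0 0 0 0;0 -0.028 0 0 0 0 0;0 -0.028 0 0 0 0 0;0 -0.02 0 0 0 0 0;0 0 0 0 0 0 0"

```text
t: 4.2
position: [0.4575, -0.3574, 0.3441]
eef_rot: [[0.188, 0.006, 0.982], [-0.982, -0.006, 0.188], [0.008, -1.0, 0.005]]
contact_force: [0.7, -0.2, -1.0]
grip_width: 0.0217
```

The rod is held (force -1.0 N, about its weight). I'll carry it high to the housing and align the yaw.

Call:
move_arm:
  commands: "-0.0306 0 0.0048 0 0 0 0;-0.0306 0 0.0048 0 0 0 0;-0.0306 0 0.0048 0 0 0 0;-0.0306 0 0.0048 0 0 0 0;-0.0306 0 0.0048 0 0 0 0;-0.0306 0 0.0048 0 0 0 0;-0.0306 0 0.0048 0 0 0 0;-0.0306 0 0.0048 0 5.4 0 0;-0.0306 0 0 0 5.4 0 0;-0.0306 0 0 0 5.4 0 0;0 0 0 0 0 0 0;0 0 0 0 0 0 0"

```text
t: 5.2
position: [0.4448, -0.0465, 0.3384]
eef_rot: [[-0.089, -0.002, 0.996], [-0.996, 0.0, -0.089], [0.0, -1.0, -0.002]]
contact_force: [1.4, -0.6, -0.5]
grip_width: 0.0217
```

```bash
python3 - <<'E'
from h import *
s=robot.get_state(); print(s['t'],s['position'].round(4),s['eef_rot'].round(3).tolist())
p,d,i=grab('wrist','pics/w2.png'); q,e,j=grab('side')
E
```

```text
5.2 [ 0.4448 -0.0465  0.3384] [[-0.089, -0.002, 0.996], [-0.996, 0.0, -0.089], [0.0, -1.0, -0.002]]
```

View pics/w2.png

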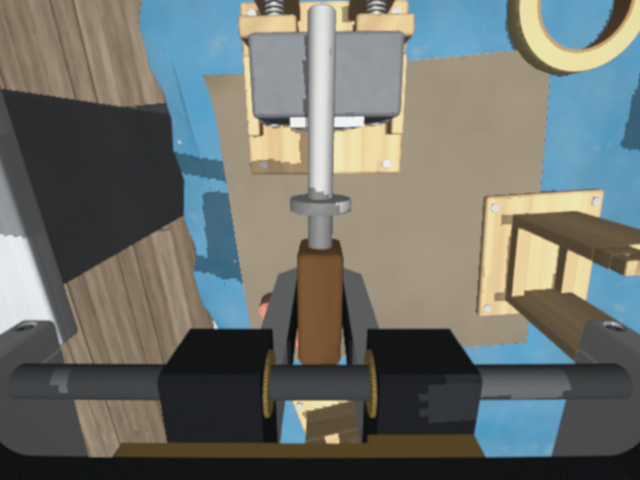

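The wrist view shows the frame's top at (252–405, 32–117), the white shield top edge at (291–365, 122) and the board's front edge at row 172. The rod runs nearly parallel to it. Now the metrics, including the shield's top height from depth.

```bash
python3 - <<'E'
from h import *
p,d,i=load('wrist'); T=robot.get_state(); R=T['eef_rot']; o=T['position']
v,u=np.mgrid[0:480,0:640]; X=pts(i,np.c_[u.ravel(),v.ravel()],d.ravel()).reshape(480,640,3)
hs=cv2.cvtColor(p,cv2.COLOR_RGB2HSV)
def tool(P): return (P-o)@R
def box(m,u0,u1,v0,v1):
    q=np.zeros_like(m); q[v0:v1,u0:u1]=m[v0:v1,u0:u1]; return q
m=box(np.ones((480,640),bool),265,300,45,105)|box(np.ones((480,640),bool),345,390,45,105); P=X[m]; print('top z',np.median(P[:,2]))
m=box((hs[:,:,1]<40)&(p[:,:,0]>170),285,307,112,130)|box((hs[:,:,1]<40)&(p[:,:,0]>170),334,370,112,130)
v1,u1=np.nonzero(m); print('shield px',m.sum(),u1.min(),u1.max(),v1.min(),v1.max()); P=X[m]; print('z',np.percentile(P[:,2],[5,50,95]))
zt=np.median(P[:,2]); Q=tool(onplane(i,np.c_[u1,v1],zt)); print('shield tool x/z range mm',(Q.min(0)*1e3).round(1),(Q.max(0)*1e3).round(1))
# frame top: grey mask
g=box((hs[:,:,1]<70)&(abs(X[:,:,2]-.119)<.012)&(p[:,:,0]<150),235,415,20,120)
g&=~((u>303)&(u<338)); v2,u2=np.nonzero(g); Q=tool(onplane(i,np.c_[u2,v2],.119)); r=cv2.minAreaRect((Q[:,[0,2]]*1e3).astype(np.float32)); print('frame top rect (tool x,z)',r)
# board front edge
b=(hs[:,:,0]>10)&(hs[:,:,0]<28)&(hs[:,:,1]>60)&(p[:,:,0]>120)&(abs(X[:,:,2]-.01)<.008)
rows=[(c,np.nonzero(b[150:185,c])[0].max()+150) for c in range(258,396,3) if not 300<c<345 and b[150:185,c].any()]
Q=tool(onplane(i,rows,.010)); f=np.polyfit(Q[:,2],Q[:,0],1); k=abs(Q[:,0]-np.polyval(f,Q[:,2]))<.001; f=np.polyfit(Q[k,2],Q[k,0],1); print('board front: x=',f,'angle',np.degrees(np.arctan(f[0])),k.sum())
# rod axis in tool
s=box((hs[:,:,1]<40)&(p[:,:,0]>120),300,345,12,190); pr=[]
for y in range(15,190,5):
    c=np.nonzero(s[y])[0]
    if len(c)>5: pr.append(((c.min()+c.max())/2,y))
Q=tool(onplane(i,pr,o[2]-.18)); f=np.polyfit(Q[:,0],Q[:,2],1); print('rod z=',f,'angle',np.degrees(np.arctan(f[0])))
print('nose',tool(onplane(i,[(320,5)],o[2]-.18)),'collar nose side',tool(onplane(i,[(320,195)],o[2]-.165)))
E
```

```text
top z 0.11952097238392648
shield px 470 290 363 116 129
z [0.11889975 0.12528559 0.12649804]
shield tool x/z range mm [-93.9 213.3 -18.1] [-87.1 213.4  21.8]
frame top rect (tool x,z) ((-114.86244201660156, 1.5056037902832031), (44.08354949951172, 83.07994842529297), 0.7363985180854797)
board front: x= [-0.01517322 -0.05109245] angle -0.8692948253373014 32
rod z= [-0.00761435 -0.0019497 ] angle -0.4362616139860343
nose [[-0.13568437  0.17991496 -0.00188874]] collar nose side [[-0.05863449  0.164964   -0.00162669]]
```

Shield top is at z=0.1253, so the bore is at about 0.0873 (side camera said 0.090). The rod needs about -1.2° yaw and +5 mm sideways. I'll back off, drop to bore height and check before touching.

Call:
move_arm:
  commands: "0.034 0 0.0025 0 -1.2 0 0;0.034 0 0.0025 0 0 0 0;0 0.025 0 0 0 0 0;0 0.025 0 0 0 0 0;0 0.02 0 0 0 0 0;0 0 0 0 0 0 0;0 0 0 0 0 0 0;0 0 0 0 0 0 0"

```text
t: 5.97
position: [0.4453, -0.1169, 0.2699]
eef_rot: [[-0.074, 0.001, 0.997], [-0.997, -0.001, -0.074], [0.001, -1.0, 0.001]]
contact_force: [-0.1, -0.2, 0.4]
grip_width: 0.0214
```

```bash
python3 - <<'E'
from h import *
s=robot.get_state(); print(s['t'],s['position'].round(4),s['eef_rot'].round(4).tolist(),s['contact_force'])
p,d,i=grab('wrist'); q,e,j=grab('side'); a,b,c=grab('top')
c1=cv2.resize(q[190:290,225:345],None,fx=5,fy=5,interpolation=cv2.INTER_CUBIC)[:500]
c2=cv2.resize(p[0:200,220:440],None,fx=2,fy=2,interpolation=cv2.INTER_CUBIC)
W=np.zeros((600,800,3),np.uint8); W[:300,:360]=c1[:300,:360]; W[300:600,:300]=cv2.resize(a[240:320,160:240],(300,300),interpolation=cv2.INTER_CUBIC); W[:400,360:]=c2; cv2.imwrite('pics/c2.png',W[:,:,::-1])
E
```

```text
5.9667 [ 0.4453 -0.1169  0.2699] [[-0.0736, 0.0011, 0.9973], [-0.9973, -0.0007, -0.0736], [0.0006, -1.0, 0.0012]] [-0.13184892 -0.23328225  0.39315625]
```

View pics/c2.png

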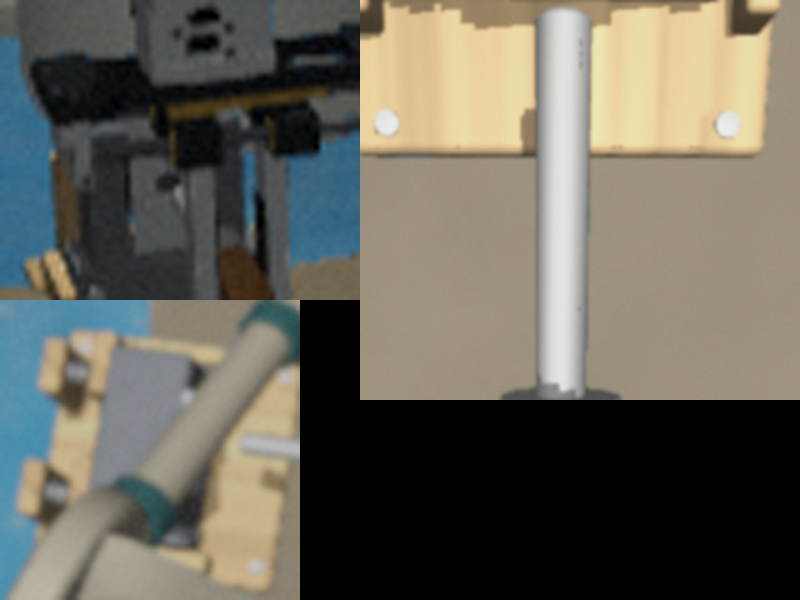

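Side crop: the bore is at about side pixel (259,226) with the nose just to its right, partly hidden by a finger. The wrist crop shows the rod between the board screws at columns about (233,404), with the rod at about 321. Now the numbers.

```bash
python3 - <<'E'
from h import *
p,d,i=load('wrist'); T=robot.get_state(); R=T['eef_rot']; o=T['position']; tool=lambda P:(P-o)@R
S=tool(onplane(i,[(233,61.5),(404,61.5)],.0115)); print('screws',S.round(4).tolist(),'mid z',S[:,2].mean())
hs=cv2.cvtColor(p,cv2.COLOR_RGB2HSV); s=(hs[:,:,1]<45)&(p[:,:,0]>110); pr=[]
for y in range(8,180,4):
    c=np.nonzero(s[y,295:350])[0]+295
    if len(c)>8: pr.append(((c.min()+c.max())/2,y))
Q=tool(onplane(i,pr,o[2]-.1806)); f=np.polyfit(Q[:,0],Q[:,2],1); print('rod z=',f,np.degrees(np.arctan(f[0])),'nose z',np.polyval(f,-.134))
q,e,j=load('side'); nose=o+R@np.array([-.135,.1806,np.polyval(f,-.134)]); print('nose w',nose.round(4))
B=nose+np.array([0.074,.997,0])*.02
print('nose px',proj(j,nose),'bore if aligned',proj(j,B),'dz+1mm',proj(j,B+[0,0,.001])-proj(j,B),'dx+1mm',proj(j,B+[.001,0,0])-proj(j,B))
# bore centroid in side
g=q[215:238,248:270].mean(2); np.set_printoptions(linewidth=200); print(g.astype(int))
E
```

```text
screws [[-0.1276, 0.2587, -0.0568], [-0.1276, 0.259, 0.0534]] mid z -0.0016852670600132937
rod z= [-0.00467913 -0.00084597] -0.2680924007567097 nose z -0.00021896626708240775
nose w [0.4554 0.0181 0.0898]
nose px [[260.5973435  228.67248329]] bore if aligned [[258.98037624 225.89363692]] dz+1mm [[-0.01828253 -0.3459594 ]] dx+1mm [[ 0.3608015  -0.05587282]]
[[ 88  88  79  79  80  79  82  36  13   8  13  23  11  11  19  21  11  13  15  18  16  34]
 [ 72  69  72  80  78  81  79  62  19   6  12  41  19  13  14   8  11  14  13  13   8  23]
 [ 45  46  54  75  68  66  70  69  36  26  28  53  18  16  19  11  13  15  14  12  10  22]
 [ 43  43  50  55  49  47  48  40  42  41  38  50  21  17  12   9   9  14  17  10   9  25]
 [ 40  40  39  40  37  37  38  35  37  38  37  49  21  17  13  15  14   9  12  12  12  24]
 [ 37  38  36  33  36  30  30  31  42  38  31  37  21  16   7  13  10  11  12   7  17  22]
 [ 30  24  24  43  58  61  56  61  62  59  46  48  23  13  16  11  13  14  12  10   9  23]
 [ 37  31  29  70  78  78  80  81  81  78  62  54  18  10  10  10  10  13  15  10  11  24]
 [ 44  37  33
[... 652 characters left out ...]
7  81  81  81  81  66  84 108  66  78  85  85  82  84  45  42]
 [ 43  42  29  61  79  73  85  79  80  79  83  72  68  91  64  76  81  82  85  84  45  44]
 [ 41  45  42  60  77  77  75  78  81  81  81  78  75  78  60  74  83  83  85  85  36  40]
 [ 42  42  52  74  78  80  78  79  78  80  79  81  78  68  62  73  83  82  83  82  35  43]
 [ 42  42  53  85  80  81  81  81  77  79  83  78  83  72  59  70  80  84  85  83  29  42]
 [ 43  41  51  92  79  80  80  79  81  78  79  78  79  77  62  67  84  82  82  82  39  60]
 [ 47  43  47  80  79  79  78  82  81  81  80  80  80  80  63  62  79  83  80  82  43  72]
 [ 40  40  46  51  78  78  79  78  81  81  81  82  79  80  65  64  81  82  83  82  47  71]]
```

The side view and the board screws both suggest about -1 mm sideways and about -1.5 mm down. I'll correct that and advance gently.

Call:
move_arm:
  commands: "0 0.0016 -0.001 0 0 0 0;-0.005 0 0 0 0 0 0;-0.005 0 0 0 0 0 0;-0.004 0 0 0 0 0 0;-0.002 0 0 0 0 0 0;-0.002 0 0 0 0 0 0;-0.002 0 0 0 0 0 0;-0.001 0 0 0 0 0 0;-0.001 0 0 0 0 0 0;-0.001 0 0 0 0 0 0;-0.001 0 0 0 0 0 0;0 0 0 0 0 0 0"

```text
t: 7.12
position: [0.4455, -0.0919, 0.2676]
eef_rot: [[-0.073, -0.0, 0.997], [-0.997, -0.0, -0.073], [0.0, -1.0, -0.0]]
contact_force: [1.2, 0.0, -1.1]
grip_width: 0.0218
```

Call:
move_arm:
  commands: "-0.001 0 0 0 0 0 0;-0.001 0 0 0 0 0 0;-0.001 0 0 0 0 0 0;-0.001 0 0 0 0 0 0;0 0 0 0 0 0 0"

```text
t: 7.53
position: [0.4458, -0.0879, 0.2676]
eef_rot: [[-0.073, -0.0, 0.997], [-0.997, 0.0, -0.073], [-0.0, -1.0, -0.0]]
contact_force: [-0.4, 0.6, -0.2]
grip_width: 0.0216
```

Call:
move_arm:
  commands: "-0.001 0 0 0 0 0 0;-0.001 0 0 0 0 0 0;-0.001 0 0 0 0 0 0;-0.001 0 0 0 0 0 0;0 0 0 0 0 0 0"

```text
t: 7.95
position: [0.4461, -0.0839, 0.2677]
eef_rot: [[-0.073, 0.0, 0.997], [-0.997, -0.0, -0.073], [0.0, -1.0, 0.0]]
contact_force: [-0.4, -1.4, -1.2]
grip_width: 0.022
```

```bash
python3 - <<'E'
from h import *
T=robot.get_state(); R=T['eef_rot']; o=T['position']; print(o,T['contact_force'],T['torque'])
p,d,i=grab('wrist'); tool=lambda P:(P-o)@R
cv2.imwrite('pics/w3.png',cv2.resize(p[0:230,180:480],None,fx=2,fy=2)[:,:,::-1])
q,e,j=grab('side')
E
```

```text
[ 0.44608746 -0.08386158  0.2676667 ] [-0.40505046 -1.41467933 -1.17144937] [-0.04375606 -0.10084382 -0.00694502]
```

View pics/w3.png

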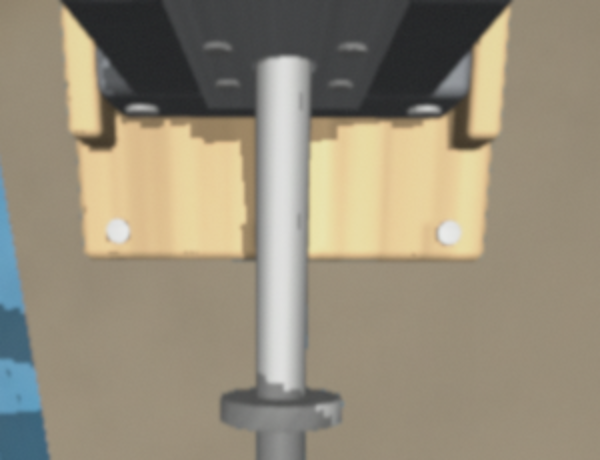

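Wrist crop: the shield's rivets straddle the rod symmetrically (midpoint 284, rod 284). I'll compute the visible rod length to see whether the nose is inside.

```bash
python3 - <<'E'
from h import *
p,d,i=load('wrist'); T=robot.get_state(); R=T['eef_rot']; o=T['position']; tool=lambda P:(P-o)@R
z=o[2]-.1806
print('rod end at face',tool(onplane(i,[(322,28)],z+.006)),'collar',tool(onplane(i,[(320,196)],z+.012)))
print('depth shield', [tool(pts(i,[(u,v)],[d[v,u]])).round(4).tolist() for u,v in ((300,30),(345,30),(300,15),(345,15))])
print('depth rod',[tool(pts(i,[(320,v)],[d[v,320]])).round(4).tolist() for v in (34,60,100,150,185)])
print([tool(onplane(i,[(a,v)],z+b))[0].round(4).tolist() for a,v,b in ((180+217/2,23,.02),(180+352/2,23,.02),(180+228/2,41.5,-.02),(350,41.5,-.02))])
E
```

```text
rod end at face [[-0.1242104   0.17458766  0.00020968]] collar [[-0.05600308  0.16859447 -0.00057548]]
depth shield [[[-0.1238, 0.1759, -0.0089]], [[-0.124, 0.1765, 0.0097]], [[-0.1243, 0.1594, -0.0079]], [[-0.1236, 0.1573, 0.0084]]]
depth rod [[[-0.1221, 0.1748, -0.0006]], [[-0.1121, 0.1739, -0.0006]], [[-0.0966, 0.1746, -0.0006]], [[-0.0757, 0.1742, -0.0006]], [[-0.0601, 0.1746, -0.0006]]]
[[-0.122, 0.1606, -0.0123], [-0.122, 0.1606, 0.0127], [-0.1256, 0.2006, -0.0131], [-0.1256, 0.2006, 0.0139]]
```

The shield face is at tool x = -124 mm and the nose at -135 mm, so the nose is 11 mm inside at low force. I'll continue gently; about 68 mm remain to the collar.

Call:
move_arm:
  commands: "-0.002 0 0 0 0 0 0;-0.002 0 0 0 0 0 0;-0.002 0 0 0 0 0 0;-0.002 0 0 0 0 0 0;-0.002 0 0 0 0 0 0;-0.002 0 0 0 0 0 0;-0.002 0 0 0 0 0 0;-0.002 0 0 0 0 0 0;-0.002 0 0 0 0 0 0;0 0 0 0 0 0 0"

```text
t: 8.88
position: [0.4474, -0.0657, 0.2676]
eef_rot: [[-0.072, -0.0, 0.997], [-0.997, 0.0, -0.072], [-0.0, -1.0, -0.0]]
contact_force: [-0.2, 0.1, -0.6]
grip_width: 0.0211
```

Call:
move_arm:
  commands: "-0.003 0 0 0 0 0 0;-0.003 0 0 0 0 0 0;-0.003 0 0 0 0 0 0;-0.003 0 0 0 0 0 0;-0.003 0 0 0 0 0 0;-0.003 0 0 0 0 0 0;0 0 0 0 0 0 0"

```text
t: 9.47
position: [0.4487, -0.0476, 0.2676]
eef_rot: [[-0.072, -0.0, 0.997], [-0.997, 0.0, -0.072], [-0.0, -1.0, -0.0]]
contact_force: [0.4, 0.3, -0.2]
grip_width: 0.0216
```

Call:
move_arm:
  commands: "-0.003 0 0 0 0 0 0;-0.003 0 0 0 0 0 0;-0.003 0 0 0 0 0 0;-0.003 0 0 0 0 0 0;-0.003 0 0 0 0 0 0;-0.003 0 0 0 0 0 0;-0.003 0 0 0 0 0 0;-0.003 0 0 0 0 0 0;0 0 0 0 0 0 0"

```text
t: 10.22
position: [0.4504, -0.0237, 0.2676]
eef_rot: [[-0.072, -0.0, 0.997], [-0.997, 0.0, -0.072], [-0.0, -1.0, -0.0]]
contact_force: [0.3, 0.3, -0.8]
grip_width: 0.0214
```

Call:
move_arm:
  commands: "-0.001 0 0 0 0 0 0;-0.001 0 0 0 0 0 0;-0.001 0 0 0 0 0 0;-0.001 0 0 0 0 0 0;-0.001 0 0 0 0 0 0;-0.001 0 0 0 0 0 0;0 0 0 0 0 0 0"

```text
t: 10.8
position: [0.4509, -0.0181, 0.2676]
eef_rot: [[-0.073, -0.0, 0.997], [-0.997, -0.0, -0.073], [0.0, -1.0, -0.0]]
contact_force: [0.3, -0.4, -1.1]
grip_width: 0.0218
```

```bash
python3 - <<'E'
from h import *
T=robot.get_state(); R=T['eef_rot']; o=T['position']; print(o,T['contact_force'],T['torque'])
p,d,i=grab('wrist'); tool=lambda P:(P-o)@R; hs=cv2.cvtColor(p,cv2.COLOR_RGB2HSV)
# housing front / shield face via depth at columns beside rod
for u in (285,300,345,360):
    c=tool(pts(i,np.c_[np.full(240,u),np.arange(240)],d[:240,u])); s=(c[:,1]>.15)&(c[:,1]<.2)
    print(u,np.nonzero(s)[0][[0,-1]] if s.any() else None, c[s,0].max().round(4) if s.any() else None, np.median(c[s,0]).round(4) if s.any() else None)
c=tool(pts(i,np.c_[np.full(80,320),np.arange(140,220)],d[140:220,320])); print(c[::4].round(4).tolist())
cv2.imwrite('pics/w4.png',cv2.resize(p[60:260,200:440],None,fx=3,fy=3)[:,:,::-1])
E
```

```text
[ 0.45090389 -0.01806975  0.26762964] [ 0.26423037 -0.38075663 -1.13655759] [-0.08572254 -0.08951413 -0.01201791]
285 [ 50 186] -0.0627 -0.1152
300 [ 62 214] -0.0477 -0.0507
345 [184 213] -0.0476 -0.0505
360 [ 54 186] -0.0628 -0.1163
[[-0.0801, 0.1473, -0.0006], [-0.0787, 0.1479, -0.0006], [-0.0772, 0.1484, -0.0006], [-0.0758, 0.1473, -0.0006], [-0.0743, 0.1488, -0.0006], [-0.0728, 0.1491, -0.0006], [-0.0714, 0.1476, -0.0006], [-0.0699, 0.1482, -0.0006], [-0.0686, 0.1469, -0.0006], [-0.067, 0.1477, -0.0006], [-0.0655, 0.1473, -0.0006], [-0.0638, 0.1489, -0.0006], [-0.0626, 0.1464, -0.0006], [-0.0619, 0.1418, -0.0006], [-0.0603, 0.1426, -0.0006], [-0.0588, 0.1424, -0.0006], [-0.0527, 0.1663, -0.0006], [-0.051, 0.1657, -0.0006], [-0.0494, 0.1648, -0.0006], [-0.0476, 0.1647, -0.0006]]
```

View pics/w4.png

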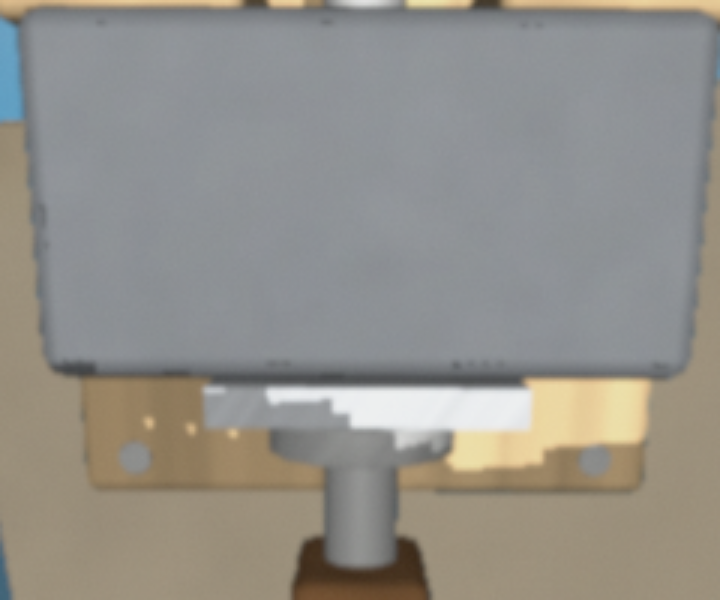

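Wrist crop: the frame top spans (25–715, 10–375), and the white shield edge at rows 385–430 is just ahead of the collar at rows 430–465. About 3 mm remain. Small steps from here.

Call:
move_arm:
  commands: "-0.001 0 0 0 0 0 0;-0.001 0 0 0 0 0 0;-0.001 0 0 0 0 0 0;0 0 0 0 0 0 0;0 0 0 0 0 0 0"

```text
t: 11.27
position: [0.4511, -0.0151, 0.2677]
eef_rot: [[-0.073, 0.0, 0.997], [-0.997, -0.0, -0.073], [0.0, -1.0, 0.0]]
contact_force: [-1.2, 0.0, -1.2]
grip_width: 0.0216
```

Call:
move_arm:
  commands: "-0.001 0 0 0 0 0 0;-0.001 0 0 0 0 0 0;0 0 0 0 0 0 0;0 0 0 0 0 0 0"

```text
t: 11.6
position: [0.4513, -0.0132, 0.2676]
eef_rot: [[-0.072, 0.0, 0.997], [-0.997, -0.0, -0.072], [0.0, -1.0, 0.0]]
contact_force: [-0.5, 0.0, -2.5]
grip_width: 0.022
```

```bash
cat > gap.py <<'E'
from h import *
T=robot.get_state(); R=T['eef_rot']; o=T['position']; print(T['t'],o.round(4),T['contact_force'].round(2),T['torque'].round(3))
p,d,i=grab('wrist'); tool=lambda P:(P-o)@R
for u in (306,312,328,336):
    c=tool(pts(i,np.c_[np.full(100,u),np.arange(140,240)],d[140:240,u]))
    s=(c[:,1]<.146)&(c[:,0]>-.07); s2=(c[:,1]>.15)&(c[:,1]<.17)&(c[:,0]>-.06); print(u,'shield front',c[s,0].max().round(4),'collar',c[s2,0].min().round(4),c[s2,0].max().round(4))
E
python3 gap.py
```

```text
11.6 [ 0.4513 -0.0132  0.2676] [-0.46  0.02 -2.5 ] [-0.148 -0.103 -0.001]
306 shield front -0.0535 collar -0.0582 -0.0475
312 shield front -0.0536 collar -0.0585 -0.048
328 shield front -0.0535 collar -0.0479 -0.0479
336 shield front -0.0536 collar -0.0586 -0.0474
```

Call:
move_arm:
  commands: "-0.001 0 0 0 0 0 0;-0.001 0 0 0 0 0 0;-0.001 0 0 0 0 0 0;0 0 0 0 0 0 0;0 0 0 0 0 0 0"

```text
t: 12.07
position: [0.4515, -0.0105, 0.2676]
eef_rot: [[-0.072, 0.0, 0.997], [-0.997, -0.001, -0.072], [0.001, -1.0, 0.0]]
contact_force: [-0.7, -4.2, -1.8]
grip_width: 0.0216
```

```bash
python3 gap.py
```

```text
12.0667 [ 0.4515 -0.0105  0.2676] [-0.73 -4.21 -1.77] [-0.87  -0.058  0.004]
306 shield front -0.0536 collar -0.0586 -0.0478
312 shield front -0.0536 collar -0.0585 -0.0477
328 shield front -0.0536 collar -0.0476 -0.0471
336 shield front -0.0538 collar -0.0585 -0.0476
```

The collar is seated: the shield moved with the tool over the last 2.7 mm, at 4.2 N. I'll ease off 1 mm, firm up the grip and lift slowly.

Call:
move_arm:
  commands: "0.001 0 0 0 0 0 0;0 0 0 0 0 0 0;0 -0.001 0 0 0 0 0;0 -0.001 0 0 0 0 0;0 -0.002 0 0 0 0 0;0 -0.002 0 0 0 0 0;0 -0.002 0 0 0 0 0;0 -0.003 0 0 0 0 0;0 -0.003 0 0 0 0 0;0 -0.003 0 0 0 0 0;0 0 0 0 0 0 0;0 0 0 0 0 0 0"
  squeeze: 60

```text
t: 13.12
position: [0.4515, -0.0112, 0.2851]
eef_rot: [[-0.073, 0.001, 0.997], [-0.997, 0.0, -0.073], [-0.0, -1.0, 0.001]]
contact_force: [-0.3, -1.8, -1.7]
grip_width: 0.0216
```

```bash
python3 gap.py
```

```text
13.1167 [ 0.4515 -0.0112  0.2851] [-0.32 -1.78 -1.67] [-0.465 -0.023  0.05 ]
306 shield front -0.0545 collar -0.0597 -0.0476
312 shield front -0.0544 collar -0.0597 -0.0476
328 shield front -0.0545 collar -0.0595 -0.0476
336 shield front -0.0546 collar -0.0597 -0.0475
```

Call:
move_arm:
  commands: "0 -0.003 0 0 0 0 0;0 -0.003 0 0 0 0 0;0 -0.003 0 0 0 0 0;0 -0.003 0 0 0 0 0;0 -0.003 0 0 0 0 0;0 -0.003 0 0 0 0 0;0 0 0 0 0 0 0;0 0 0 0 0 0 0"

```text
t: 13.83
position: [0.4516, -0.0112, 0.303]
eef_rot: [[-0.073, 0.001, 0.997], [-0.997, 0.0, -0.073], [-0.0, -1.0, 0.001]]
contact_force: [-0.0, -0.5, -2.6]
grip_width: 0.0218
```

```bash
python3 gap.py; python3 - <<'E'
from h import *
p,d,i=load('wrist'); T=robot.get_state(); R=T['eef_rot']; o=T['position']
v,u=np.mgrid[85:180:5,215:430:5]; v=v.ravel();u=u.ravel(); Q=pts(i,np.c_[u,v],d[v,u]); tq=(Q-o)@R
k=abs(Q[:,2]-np.median(Q[:,2]))<.01; A=np.c_[tq[k][:,[0,2]],np.ones(k.sum())]; print('top z med',np.median(Q[:,2]),'slopes x,z',np.linalg.lstsq(A,Q[k,2],rcond=None)[0],k.sum())
p2=robot.grab_frame('side')[0]; cv2.imwrite('pics/s4.png',cv2.resize(p2[150:330,190:390],None,fx=3,fy=3)[:,:,::-1])
E
```

```text
13.8333 [ 0.4516 -0.0112  0.303 ] [-0.01 -0.47 -2.64] [-0.359 -0.118 -0.042]
306 shield front -0.0548 collar -0.0599 -0.0474
312 shield front -0.0547 collar -0.0595 -0.0476
328 shield front -0.0547 collar -0.0594 -0.0479
336 shield front -0.055 collar -0.0594 -0.0475
top z med 0.1529306427935827 slopes x,z [0.03352414 0.00312698 0.15572416] 809
```

View pics/s4.png

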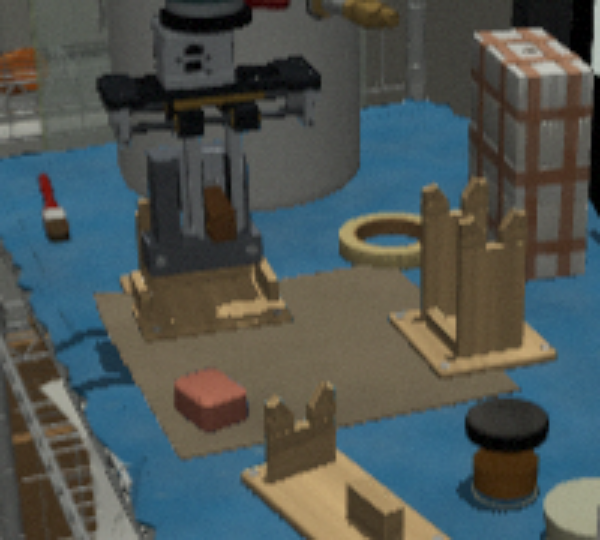

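The housing hangs on the rod: weight reads 2.6 N, it tilts 1.9° within the bore play, and the nest is empty in the side view. I'll lift clear and carry it to the stand smoothly.

Call:
move_arm:
  commands: "0 -0.005 0 0 0 0 0;0 -0.01 0 0 0 0 0;0 -0.015 0 0 0 0 0;0 -0.018 0 0 0 0 0;0 -0.018 0 0 0 0 0;0 -0.018 0 0 0 0 0;0 -0.018 0 0 0 0 0;0 -0.016 0 0 -1 0 0;0 -0.012 0 0 -1.1 0 0;0 -0.007 0 0 -1 0 0;0 -0.003 0 0 0 0 0;0 0 0 0 0 0 0"

```text
t: 14.93
position: [0.4514, -0.0111, 0.443]
eef_rot: [[-0.019, 0.001, 1.0], [-1.0, 0.0, -0.019], [-0.0, -1.0, 0.001]]
contact_force: [-0.7, -0.6, -3.6]
grip_width: 0.0217
```

Call:
move_arm:
  commands: "0.003 0 0.004 0 0 0 0;0.007 0 0.009 0 0 0 0;0.012 0 0.015 0 0 0 0;0.016 0 0.021 0 0 0 0;0.019 0 0.025 0 0 0 0;0.021 0 0.027 0 0 0 0;0.021 0 0.027 0 0 0 0;0.019 0 0.025 0 0 0 0;0.016 0 0.021 0 0 0 0;0.013 0 0.015 0 0 0 0;0.008 0 0.010 0 0 0 0;0.004 0 0.005 0 0 0 0"

```text
t: 15.93
position: [0.6545, -0.1765, 0.44]
eef_rot: [[-0.02, -0.002, 1.0], [-1.0, -0.0, -0.02], [0.0, -1.0, -0.002]]
contact_force: [0.3, 0.6, -2.3]
grip_width: 0.0215
```

Call:
move_arm:
  commands: "0 0 0 0 0 0 0;0 0 0 0 0 0 0;0 0 0 0 0 0 0;0 0 0 0 0 0 0"

```text
t: 16.27
position: [0.6518, -0.1733, 0.4429]
eef_rot: [[-0.018, -0.0, 1.0], [-1.0, 0.0, -0.018], [-0.0, -1.0, -0.0]]
contact_force: [0.8, 0.2, -2.9]
grip_width: 0.0219
```

```bash
python3 gap.py; python3 - <<'E'
from h import *
T=robot.get_state(); print(T['eef_rot'].round(4).tolist())
p,d,i=load('wrist'); cv2.imwrite('pics/w5.png',cv2.resize(p[40:340,120:520],None,fx=2,fy=2)[:,:,::-1])
E
```

```text
16.2667 [ 0.6518 -0.1733  0.4429] [ 0.77  0.18 -2.91] [-0.267 -0.052  0.038]
306 shield front -0.055 collar -0.0596 -0.0476
312 shield front -0.0549 collar -0.0596 -0.0477
328 shield front -0.0549 collar -0.0595 -0.0478
336 shield front -0.0552 collar -0.0596 -0.0474
[[-0.018, 0.0001, 0.9998], [-0.9998, -0.0, -0.018], [0.0, -1.0, 0.0001]]
```

View pics/w5.png

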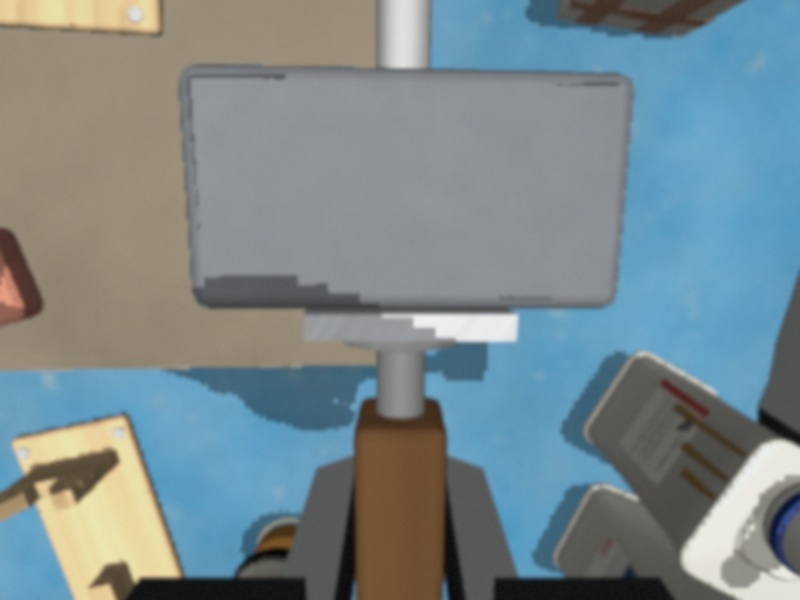

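The stand is hidden right under the housing from this view. The clearance along the rod is about 10 mm each way, so I'll descend until the near upright comes into view behind the collar.

Call:
move_arm:
  commands: "0 0.004 0 0 0 0 0;0 0.008 0 0 0 0 0;0 0.01 0 0 0 0 0;0 0.01 0 0 0 0 0;0 0.01 0 0 0 0 0;0 0.01 0 0 0 0 0;0 0.006 0 0 0 0 0;0 0.003 0 0 0 0 0;0 0 0 0 0 0 0;0 0 0 0 0 0 0"

```text
t: 17.15
position: [0.6526, -0.1741, 0.3817]
eef_rot: [[-0.019, 0.0, 1.0], [-1.0, -0.0, -0.019], [0.0, -1.0, 0.0]]
contact_force: [-1.0, -0.2, -3.5]
grip_width: 0.0217
```

```bash
python3 gap.py; python3 - <<'E'
from h import *
p,d,i=load('wrist'); T=robot.get_state(); R=T['eef_rot']; o=T['position']
W=np.zeros((600,800,3),np.uint8); W[:400]=cv2.resize(p[150:350,120:520],None,fx=2,fy=2)
q,e,j=grab('side'); W[400:,:400]=cv2.resize(q[190:290,250:450],None,fx=2,fy=2)
a,b,c=grab('top'); W[400:,400:]=cv2.resize(a[150:250,200:400],None,fx=2,fy=2)
cv2.imwrite('pics/w6.png',W[:,:,::-1])
v,u=np.mgrid[150:300,120:520]; v=v.ravel();u=u.ravel(); Q=pts(i,np.c_[u,v],d[v,u]); t=(Q-o)@R
k=(abs(Q[:,2]-.137)<.006); print('upright-top pts',k.sum()); 
if k.sum()>5: r=cv2.minAreaRect((t[k][:,[0,2]]*1e3).astype(np.float32)); print(r); print(np.c_[u,v][k].min(0),np.c_[u,v][k].max(0))
E
```

```text
17.15 [ 0.6526 -0.1741  0.3817] [-1.   -0.24 -3.51] [-0.164 -0.013 -0.029]
306 shield front -0.0546 collar -0.0596 -0.0477
312 shield front -0.055 collar -0.06 -0.0478
328 shield front -0.0548 collar -0.0595 -0.0477
336 shield front -0.0548 collar -0.0597 -0.0474
upright-top pts 223
((27.10736083984375, 141.33338928222656), (2.927469253540039, 21.535381317138672), 60.52140808105469)
[500 276] [519 299]
```

View pics/w6.png

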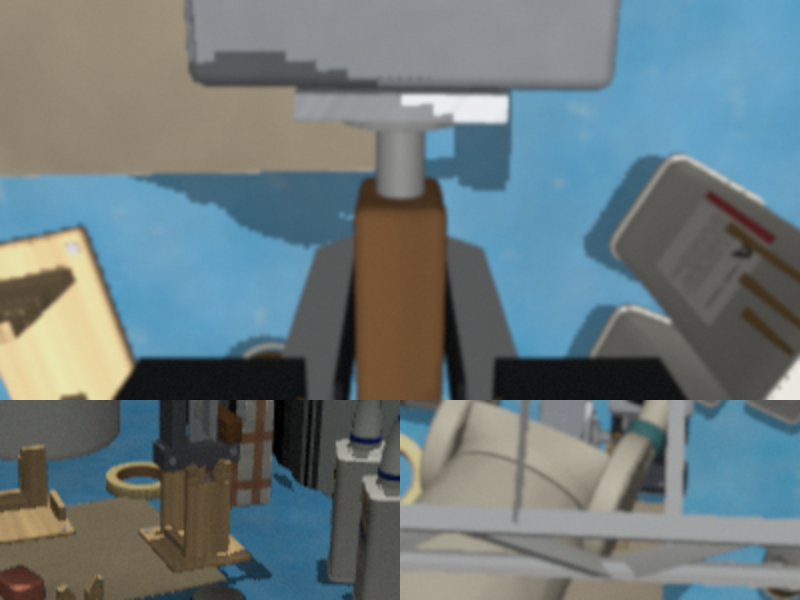

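The side view shows the housing's foot just over the stand. The near upright is still hidden behind the shield, so I'll keep descending with force checks.

Call:
move_arm:
  commands: "0 0.003 0 0 0 0 0;0 0.003 0 0 0 0 0;0 0.003 0 0 0 0 0;0 0.003 0 0 0 0 0;0 0.003 0 0 0 0 0;0 0.002 0 0 0 0 0;0 0 0 0 0 0 0;0 0 0 0 0 0 0"

```text
t: 17.97
position: [0.6524, -0.174, 0.3644]
eef_rot: [[-0.019, -0.0, 1.0], [-1.0, 0.0, -0.019], [-0.0, -1.0, -0.0]]
contact_force: [1.1, 1.0, -2.9]
grip_width: 0.0214
```

Call:
move_arm:
  commands: "0 0.003 0 0 0 0 0;0 0.003 0 0 0 0 0;0 0.003 0 0 0 0 0;0 0.003 0 0 0 0 0;0 0.003 0 0 0 0 0;0 0.002 0 0 0 0 0;0 0 0 0 0 0 0;0 0 0 0 0 0 0"

```text
t: 18.63
position: [0.6524, -0.174, 0.3475]
eef_rot: [[-0.019, -0.0, 1.0], [-1.0, 0.0, -0.019], [-0.0, -1.0, -0.0]]
contact_force: [-0.6, 0.1, -3.1]
grip_width: 0.0215
```

```bash
python3 gap.py; python3 - <<'E'
from h import *
p,d,i=load('wrist'); T=robot.get_state(); R=T['eef_rot']; o=T['position']
W=np.zeros((600,800,3),np.uint8); W[:400]=cv2.resize(p[160:300,180:460],(800,400),interpolation=cv2.INTER_CUBIC)
q,e,j=grab('side'); W[400:,:400]=cv2.resize(q[190:290,250:450],None,fx=2,fy=2)
cv2.imwrite('pics/w7.png',W[:,:,::-1])
v,u=np.mgrid[160:260,200:440]; v=v.ravel();u=u.ravel(); Q=pts(i,np.c_[u,v],d[v,u]); t=(Q-o)@R
k=(abs(Q[:,2]-.139)<.004)&(t[:,0]>-.05); print('upright-top pts',k.sum(),o)
if k.sum()>5:
    print(t[k].min(0).round(4),t[k].max(0).round(4),np.c_[u,v][k].min(0),np.c_[u,v][k].max(0))
E
```

```text
18.6333 [ 0.6524 -0.174   0.3475] [-0.59  0.07 -3.07] [-0.196 -0.089  0.019]
306 shield front -0.055 collar -0.0596 -0.0477
312 shield front -0.0547 collar -0.0597 -0.0479
328 shield front -0.0551 collar -0.0595 -0.0479
336 shield front -0.0549 collar -0.0594 -0.0476
upright-top pts 372 [ 0.65245298 -0.17401929  0.34768734]
[-0.0406  0.2075 -0.0305] [-0.0335  0.2127  0.0287] [269 211] [370 222]
```

View pics/w7.png

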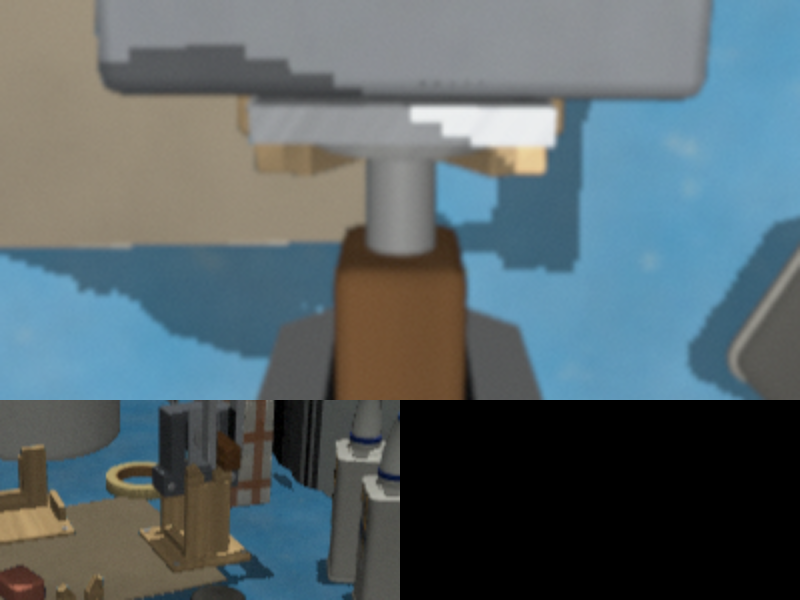

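The near upright's top is now visible behind the collar. Its centre is at -0.9 mm sideways against the rod at about -0.6, and its outer face is at tool x = -33.5 mm (expected about -35), so it is well aligned. Lowering into the notches.

Call:
move_arm:
  commands: "0 0.003 0 0 0 0 0;0 0.005 0 0 0 0 0;0 0.005 0 0 0 0 0;0 0.005 0 0 0 0 0;0 0.005 0 0 0 0 0;0 0.005 0 0 0 0 0;0 0.005 0 0 0 0 0;0 0.005 0 0 0 0 0;0 0.004 0 0 0 0 0;0 0.003 0 0 0 0 0;0 0 0 0 0 0 0;0 0 0 0 0 0 0"

```text
t: 19.73
position: [0.6524, -0.174, 0.3025]
eef_rot: [[-0.019, -0.0, 1.0], [-1.0, 0.0, -0.019], [0.0, -1.0, -0.0]]
contact_force: [-0.5, -0.6, -3.3]
grip_width: 0.0216
```

Call:
move_arm:
  commands: "0 0.001 0 0 0 0 0;0 0.001 0 0 0 0 0;0 0.001 0 0 0 0 0;0 0.001 0 0 0 0 0;0 0 0 0 0 0 0;0 0 0 0 0 0 0"

```text
t: 20.23
position: [0.6524, -0.174, 0.2986]
eef_rot: [[-0.019, -0.0, 1.0], [-1.0, -0.0, -0.019], [0.0, -1.0, -0.0]]
contact_force: [-1.4, 0.0, -3.6]
grip_width: 0.0218
```

Call:
move_arm:
  commands: "0 0.001 0 0 0 0 0;0 0.001 0 0 0 0 0;0 0.0005 0 0 0 0 0;0 0 0 0 0 0 0;0 0 0 0 0 0 0"

```text
t: 20.65
position: [0.6524, -0.174, 0.2961]
eef_rot: [[-0.019, -0.0, 1.0], [-1.0, -0.0, -0.019], [0.0, -1.0, -0.0]]
contact_force: [0.7, -0.3, -2.8]
grip_width: 0.0216
```

Call:
move_arm:
  commands: "0 0.0007 0 0 0 0 0;0 0 0 0 0 0 0;0 0 0 0 0 0 0"

```text
t: 20.9
position: [0.6525, -0.174, 0.2957]
eef_rot: [[-0.019, 0.0, 1.0], [-1.0, -0.0, -0.019], [0.0, -1.0, 0.0]]
contact_force: [-0.0, -0.5, -1.8]
grip_width: 0.0215
```

Call:
move_arm:
  commands: "0 0.0006 0 0 0 0 0;0 0 0 0 0 0 0;0 0 0 0 0 0 0"

```text
t: 21.15
position: [0.6524, -0.174, 0.2955]
eef_rot: [[-0.019, 0.001, 1.0], [-1.0, -0.0, -0.019], [0.0, -1.0, 0.001]]
contact_force: [-1.0, -0.5, 2.2]
grip_width: 0.0216
```

Call:
move_arm:
  commands: "0 0.0005 0 0 0 0 0;0 0 0 0 0 0 0;0 0 0 0 0 0 0"

```text
t: 21.4
position: [0.6524, -0.174, 0.2954]
eef_rot: [[-0.019, 0.001, 1.0], [-1.0, -0.0, -0.019], [0.0, -1.0, 0.001]]
contact_force: [-1.6, -0.5, 5.1]
grip_width: 0.0219
```

Landed (force reversed to +5 N). I'll ease off, open slowly and rise.

Call:
move_arm:
  commands: "0 -0.0007 0 0 0 0 0;0 0 0 0 0 0 0;0 0 0 0 0 0 0.26;0 0 0 0 0 0 0.3;0 0 0 0 0 0 0.35;0 0 0 0 0 0 0.4;0 0 0 0 0 0 0.45;0 0 0 0 0 0 0.45;0 0 0 0 0 0 0.45"
  squeeze: 10

```text
t: 22.15
position: [0.6524, -0.174, 0.2949]
eef_rot: [[-0.019, -0.0, 1.0], [-1.0, -0.0, -0.019], [0.0, -1.0, -0.0]]
contact_force: [0.2, 0.4, 0.4]
grip_width: 0.042
```

```bash
python3 gap.py
```

```text
22.15 [ 0.6524 -0.174   0.2949] [0.16 0.44 0.45] [-0.004 -0.095  0.062]
306 shield front -0.0546 collar -0.0597 -0.0477
312 shield front -0.0546 collar -0.0596 -0.0477
328 shield front -0.0546 collar -0.0598 -0.0475
336 shield front -0.0548 collar -0.0593 -0.0475
```

Released with zero force. Now straight up, then back for a clear look.

Call:
move_arm:
  commands: "0 -0.005 0 0 0 0 0.45;0 -0.015 0 0 0 0 0.45;0 -0.025 0 0 0 0 0.45;0 -0.03 0 0 0 0 0.45;0 -0.03 0 0 0 0 0.45;0.03 -0.02 0 0 0 0 0.45;0.035 0 0 0 0 0 0.45;0.035 0 0 0 0 0 0.45;0.035 0 0 0 0 0 0.45;0.03 0 0 0 0 0 0.45;0.01 0 0 0 0 0 0.45;0 0 0 0 0 0 0.45"

```text
t: 23.2
position: [0.6486, -0.3517, 0.4196]
eef_rot: [[-0.022, -0.0, 1.0], [-1.0, -0.0, -0.022], [0.0, -1.0, -0.0]]
contact_force: [0.9, 0.7, -0.0]
grip_width: 0.0419
```

```bash
python3 - <<'E'
from h import *
s=robot.get_state(); print(s['t'],s['position'],s['contact_force'])
p,d,i=grab('wrist'); q,e,j=grab('side'); a,b,c=grab('top')
W=np.zeros((600,800,3),np.uint8); W[:300,:400]=cv2.resize(p,(400,300)); W[300:,:400]=cv2.resize(a[140:260,220:380],(400,300),interpolation=cv2.INTER_CUBIC); W[:600,400:]=cv2.resize(q[165:315,280:380],(400,600),interpolation=cv2.INTER_CUBIC)
cv2.imwrite('pics/f.png',W[:,:,::-1])
E
```

```text
23.2 [ 0.64864362 -0.35166673  0.41957285] [ 0.94543522  0.69547054 -0.01598405]
```

No views are left, so I'll verify numerically from depth.

```bash
python3 - <<'E'
from h import *
for n in('side','top','wrist'):
    p,d,i=grab(n); hs=cv2.cvtColor(p,cv2.COLOR_RGB2HSV)
    v,u=np.mgrid[0:480,0:640]; X=pts(i,np.c_[u.ravel(),v.ravel()],d.ravel()).reshape(480,640,3)
    reg=(abs(X[:,:,0]-.653)<.07)&(X[:,:,1]>-.23)&(X[:,:,1]<-.01)&(X[:,:,2]>.03)&(X[:,:,2]<.2)
    h=reg&(hs[:,:,1]>130)&(hs[:,:,0]<20)&(X[:,:,1]<-.14)&(X[:,:,2]>.09)
    g=reg&(hs[:,:,1]<70)&(X[:,:,1]>-.13)&(X[:,:,1]<-.06)
    print(n,'handle',h.sum(),*( [np.percentile(X[h],q,axis=0).round(3) for q in (3,50,97)] if h.sum()>9 else []))
    print('  housing',g.sum(),*( [np.percentile(X[g],q,axis=0).round(3) for q in (3,50,97)] if g.sum()>9 else []))
    t=g&(X[:,:,2]>.13)
    if t.sum()>50:
        z=np.median(X[t][:,2]); k=t&(abs(X[:,:,2]-z)<.008); A=np.c_[X[k][:,:2],np.ones(k.sum())]; print('  top z',z,'slope x,y',np.linalg.lstsq(A,X[k][:,2],rcond=None)[0][:2].round(3),k.sum())
    for nm,P in dict(neck=(.6525,-.135,.121),far=(.654,-.056,.121),nose=(.6545,-.0405,.121)).items():
        w=proj(i,P)[0].round().astype(int)
        if 0<=w[0]<640 and 0<=w[1]<480: print('  ',nm,w,X[w[1],w[0]].round(3),p[w[1],w[0]])
E
```

```text
side handle 248 [ 0.639 -0.207  0.106] [ 0.645 -0.188  0.123] [ 0.661 -0.149  0.132]
  housing 909 [ 0.602 -0.123  0.044] [ 0.622 -0.113  0.124] [ 0.691 -0.076  0.149]
  top z 0.14400340339621284 slope x,y [0.012 0.04 ] 310
   neck [354 227] [ 0.645 -0.154  0.13 ] [121  79  41]
   far [341 216] [ 0.629 -0.109  0.146] [80 85 88]
   nose [339 214] [ 0.63  -0.095  0.146] [83 88 93]
top handle 151 [ 0.641 -0.178  0.117] [ 0.651 -0.161  0.128] [ 0.659 -0.148  0.132]
  housing 1261 [ 0.612 -0.124  0.092] [ 0.647 -0.095  0.143] [ 0.692 -0.069  0.149]
  top z 0.14375712225290446 slope x,y [ 0.01  -0.058] 942
   neck [304 183] [ 0.654 -0.134  0.118] [184 186 187]
   far [265 181] [ 0.654 -0.055  0.119] [177 178 178]
   nose [258 180] [ 0.33  -0.146  1.041] [103 123 136]
wrist handle 1556 [ 0.642 -0.205  0.119] [ 0.652 -0.19   0.13 ] [ 0.661 -0.174  0.132]
  housing 0
```

```bash
python3 -c "
from workcell import robot
print(robot.get_state()['t'], robot.close_job())"
```

```text
the job is handed in; nothing more can be done
23.5 None
```

The housing now hangs on the rod in the drying stand, with the handle sticking out to the right, and I handed the job in at 23.5 s.

I took the larger rod by its handle and found the bore about 13 mm above the middle. The nose went in on the first try. I pushed until the collar sat on the shield at about 4 N. After that I lifted the housing, carried it over and lowered the rod into both notches. I then let go and backed the arm away.

**Last checks, from camera depth:**
- The handle's top is at z = 0.130, so the rod axis is at 0.115, as it should be.
- Steel shows in both notches at z ≈ 0.12.
- The housing lies between the uprights, with its top at z ≈ 0.144 and a tilt of about 2–3° from bore play.
- The tool reads about 1 N, which is its noise level, and touches nothing.

**What I could not check or what disagreed:**
- The final picture could not be viewed because the 12-view limit was used up, so the end state was checked by numbers only.
- The nose tip was hidden in the side and top cameras.
- I did not measure the tape, cup, jar and mould again; the path stayed clear of them.
- Early estimates of bore height (0.087 against 0.090) and of the sideways position (about 1.5 mm) differed slightly between cameras, so I went in between them.

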